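# Find the loose locating pin by its play and pull it

## Robot

A 6-joint arm with a two-finger parallel gripper is mounted at the origin on a cart in front of the work surface, level with it; the furniture and walls round the work are solid. World frame = base frame: x ahead of the robot, y to its left, z up, the work surface at z = 0. Lengths are in m, angles in degrees, forces in N, time in s.
With the tool pointing down it reaches from about 0.4 to 0.825 m from the base axis. Payload 7 kg.
Tool frame: the origin (TCP) lies midway between the tips of the shut fingers; the grasp point (between the pads) lies 19 mm behind it; z points along the fingers, y is the line along which they close (so a half turn about z gives the same grasp; the last joint's range is limited). The gripper opens to 88 mm and grips with 3 to 60 N. Pads are 19 mm wide; open, the fingers measure 130 mm over their backs; the gripper's body (78 mm by 193 mm) begins 47 mm behind the grasp point.
Start: joints at [87.038, 20.546, 0.682, 0, -70.136, -16.507], TCP at [0.225, 0.636, 0.227] pointing down, gripper open.
Joint ranges: [-176.03, 176.03], [-82.01, 121.73], [-58.28, 71.71], [-173.87, 95.51], [-174.79, -0.11], [-173.66, 173.66]. Speed limits (degrees/s): [136.94, 136.94, 172.46, 180, 180, 180].

## Interface

Orientations are given as [roll, pitch, yaw] about the fixed x, y, z axes, in that order (R = Rz(yaw) Ry(pitch) Rx(roll)).
In Python, from plant import r gives the robot as it stands. The module is installed in compiled form; this text tells all that it offers.
- The arm moves only by the tool play_rows, never from a script. Its argument "rows" is a list of rows, each an object with "slide": the shift along the tool's x, y, z as a fraction of full scale, a list of three; "delta_rot": the turn, a rotation vector about the tool's x, y, z as a fraction of full scale, a list of three; "fingers": the opening, from -1 (shut) to 1 (fully open). In form: [{"slide": [x, y, z], "delta_rot": [rx, ry, rz], "fingers": fingers}, ...]. A call has 1 to 8 rows; each row shifts and turns the commanded pose from where the row before left it, along the tool's axes as they then stand; what a row does not reach is not made up. Full scale, the value 1, is 0.15 m for a shift and 0.08 rad for a turn. A row lasts 1/8 s, in which the tool goes at most 62.5 mm and 10.7 degrees, less where a joint would pass 70% of its speed; a pose out of reach is approached as far as the arm can. A call with a number of a shift or a turn outside -1 to 1 is refused whole. A call with a gripper value outside its range is refused whole. The fingers move at their own pace and stop on an object; "squeeze" is the grip in N (left out, the last holds). Time passes only in rows, so rows that do not move let the fingers close. It gives the time, the measured TCP pose, the force, the opening and the grip force at its end, in the units of the state.
- r.get_state(): the state, without advancing time (a new reading comes with each control period).
- r.capture(name): name is "scene" or "side" or "wrist"; returns a dict with "image" (384x512x3 uint8, blue, green, red), "fx", "fy", "cx", "cy" (pixels), "R" (3x3) and "t" (3): a world point X has camera coordinates R X + t; the wrist camera has in their place "T_tool_cam" (4x4, takes a point from camera to tool coordinates, whose origin is the TCP and whose axes are the flange's). Camera axes: x right, y down, z forward; pixel columns grow to the right and rows downward; lengths in m; the calibration is good to about 2 mm. A picture is of the moment at which its call begins: read the wrist's pose just before it. There is no depth.
- r.close_job(): hands the job in; it is judged then, once.
The state is a dict: "time_s": time; "joints": joint angles; "qd": joint speeds; "joint_torque": joint torques, N m; "tcp_pos": TCP position; "eef_rot": TCP orientation; "contact_force": force on the tool from outside, world axes, zero at the start; "moment": the same for the moment, N m; "gripper_width": finger opening in m; "gripper_force": force on a finger pad.
Only numpy, scipy, OpenCV 4.12 (cv2) and the standard library are available. Lean on these libraries where they do the work, as an engineer would, in place of code of your own. Each camera call takes 0.05 s, during which the arm holds its last target. There are 200 camera calls.

## Task

One of the three locating pins in the steel bar has worked loose in its hole; they all look alike, so feel for it: gently rock the pins one after another across the bar, first away from you and then back towards you, until you find the one with play. Having rocked the loose pin both ways to the end of its play, draw it out and put it foot down into the small open tin. Leave the two tight ones where they are, keep the tin upright and where it stands, and leave the other tools alone.

Things in the scene. Friction and masses are not known exactly. Their poses are not given: they have to be found in the camera images.
- locating_bar: dark steel bar 60 x 250 x 38 mm bolted to the table, three holes in a row along its y, 75 mm apart, the middle one at its centre (left at y = +75 mm, right at y = -75 mm). Origin: centre of its underside; x points across the bar, away from the robot; z up. Exactly one of its three pins is loose, any of them.
- bar_mouth (a point): centre of the mouth of the middle hole, in the bar's top face, 38 mm above the table. All mouths are 22 mm wide with a dark recess that hides the fit. A tight pin's head yields 1 to 2 mm at most and it cannot be pulled out by hand; the loose pin's head rocks freely about 5 mm each way from upright, then meets the wall; it lifts straight out freely
- pin_left: the left steel locating pin (seen from the robot), 74 mm long: a 14 mm shank 42 mm long below, an 18 mm round ribbed head 32 mm long on top. Origin: centre of its foot; z up along the pin. In the bar its foot is 4 mm above the table, its head 46 to 78 mm above it. About 0.09 kg. Tight and loose pins look the same.
- pin_middle: the middle steel locating pin (seen from the robot), 74 mm long: a 14 mm shank 42 mm long below, an 18 mm round ribbed head 32 mm long on top. Origin: centre of its foot; z up along the pin. In the bar its foot is 4 mm above the table, its head 46 to 78 mm above it. About 0.09 kg. Tight and loose pins look the same.
- pin_right: the right steel locating pin (seen from the robot), 74 mm long: a 14 mm shank 42 mm long below, an 18 mm round ribbed head 32 mm long on top. Origin: centre of its foot; z up along the pin. In the bar its foot is 4 mm above the table, its head 46 to 78 mm above it. About 0.09 kg. Tight and loose pins look the same.
- pin_left_head (a point): centre of the head of the left pin, on its axis, 58 mm above its foot (62 mm above the table when standing in the bar): the place to push or grip. Push sideways gently: 2 to 8 N is ample, 15 N is too much
- pin_middle_head (a point): centre of the head of the middle pin, on its axis, 58 mm above its foot (62 mm above the table when standing in the bar): the place to push or grip. Push sideways gently: 2 to 8 N is ample, 15 N is too much
- pin_right_head (a point): centre of the head of the right pin, on its axis, 58 mm above its foot (62 mm above the table when standing in the bar): the place to push or grip. Push sideways gently: 2 to 8 N is ample, 15 N is too much
- pin_tin: small open round rust-red tin, 60 mm across and 60 mm tall, about 50 mm wide inside, floor 3 mm thick, 0.45 kg, standing on the table to the right of the bar. Origin: centre of its underside, z up
- stand_post (a point): a point 30 mm up on the slim upright post (16 mm thick, 330 mm tall, on a round 60 mm red foot) of the fixed stand that carries a welding helmet on top. It stands behind the straight way from the bar to the tin: carry the pin past on the robot's side of it, with the gripper well clear (axis some 0.15 m nearer to the robot)
- wrench: adjustable wrench, 224 mm long, lying on the table in front of the bar; a bystander. Origin: centre of its underside
- pliers: locking pliers, 193 mm long, lying on the table behind the bar; a bystander. Origin: centre of its underside
- mug: mug, 82 mm across and 91 mm tall, standing to the right; a bystander. Origin: centre of its underside
Things that resemble listed ones, but are neither listed nor needed, are in the scene too. Leave any red look-alike of the pin_left alone. What is shaped like the pin_middle but brown is not meant.

How it is judged (in metres and radians):
On the way, in this order (a step that is already met when the one before it is completed fails the run):
1. the loose pin, standing in its hole, has been rocked away from the robot: its head at least 3.5 mm past the hole's centre line (((x of pin_left_head in the frame of locating_bar above 0.0035 m and z of pin_left in the frame of locating_bar below 0.012 m) or (x of pin_middle_head in the frame of locating_bar above 0.0035 m and z of pin_middle in the frame of locating_bar below 0.012 m) or (x of pin_right_head in the frame of locating_bar above 0.0035 m and z of pin_right in the frame of locating_bar below 0.012 m))), for 0.05 s.
2. then it has been rocked back towards the robot: its head at least 3.5 mm this side of the centre line, still in its hole (((x of pin_left_head in the frame of locating_bar below -0.0035 m and z of pin_left in the frame of locating_bar below 0.012 m) or (x of pin_middle_head in the frame of locating_bar below -0.0035 m and z of pin_middle in the frame of locating_bar below 0.012 m) or (x of pin_right_head in the frame of locating_bar below -0.0035 m and z of pin_right in the frame of locating_bar below 0.012 m))), for 0.05 s.
At the end, for the whole second after the job is handed in: one pin (only the loose one will come out) stands foot down inside the tin, its foot within 30 mm and its head within 35 mm of the tin's axis, foot lower than 30 mm, at rest; the other two pins are still fully down in their holes (foot moved less than 8 mm); the tin is upright ((((horizontal distance between pin_left and pin_tin below 0.03 m and horizontal distance between pin_left_head and pin_tin below 0.035 m and height (world z) of pin_left below 0.03 m and linear speed of pin_left below 0.02 m/s) and (z of pin_middle in the frame of locating_bar below 0.01 m and angle between pin_middle's own z axis and vertical below 0.25 rad and distance of pin_middle from where it was at the start of the episode below 0.008 m) and (z of pin_right in the frame of locating_bar below 0.01 m and angle between pin_right's own z axis and vertical below 0.25 rad and distance of pin_right from where it was at the start of the episode below 0.008 m)) or ((horizontal distance between pin_middle and pin_tin below 0.03 m and horizontal distance between pin_middle_head and pin_tin below 0.035 m and height (world z) of pin_middle below 0.03 m and linear speed of pin_middle below 0.02 m/s) and (z of pin_left in the frame of locating_bar below 0.01 m and angle between pin_left's own z axis and vertical below 0.25 rad and distance of pin_left from where it was at the start of the episode below 0.008 m) and (z of pin_right in the frame of locating_bar below 0.01 m and angle between pin_right's own z axis and vertical below 0.25 rad and distance of pin_right from where it was at the start of the episode below 0.008 m)) or ((horizontal distance between pin_right and pin_tin below 0.03 m and horizontal distance between pin_right_head and pin_tin below 0.035 m and height (world z) of pin_right below 0.03 m and linear speed of pin_right below 0.02 m/s) and (z of pin_left in the frame of locating_bar below 0.01 m and angle between pin_left's own z axis and vertical below 0.25 rad and distance of pin_left from where it was at the start of the episode below 0.008 m) and (z of pin_middle in the frame of locating_bar below 0.01 m and angle between pin_middle's own z axis and vertical below 0.25 rad and distance of pin_middle from where it was at the start of the episode below 0.008 m))) and angle between pin_tin's own z axis and vertical below 0.1 rad); the robot touches nothing.
It fails at once if a pin is pushed hard: its foot presses on the bar with more than 12 N (a sideways push of some 15 N at its head) (contact force between any of pin_left, pin_middle, pin_right and locating_bar above 12 N).
It fails at once if the wrench, pliers or mug is moved more than 20 mm (distance of any of wrench, pliers, mug from where it was at the start of the episode above 0.02 m).
It fails at once if the tin is shoved more than 25 mm or tipped (distance of pin_tin from where it was at the start of the episode above 0.025 m or angle between pin_tin's own z axis and vertical above 0.4 rad).
It also fails if it takes over 54 s, if anything falls off the work surface, if the arm or the gripper's body presses on something with over 40 N, if the wrist force passes 120 N, or if a joint passes its speed limit or range.

## Working session

There is one attempt and no reset: what is moved stays moved. The work goes in short steps, Python scripts to look and compute and a tool call to move; the robot and the scene stay as the last step left them, time stands still between calls to the robot, and variables do not carry over. Pictures are saved under pics/ and viewed, at most 10 in all, crops included, and the job is handed in when it is done.

Besides the shell and the picture viewer there is one more tool, called after "Call:" as a command line: name --argument value ..., lists and objects as JSON in quotes. play_rows: Moves the arm, as the interface text tells. Shift numbers are shares of 0.15 m and turn numbers shares of 0.08 rad, none past 1 either way. Its arguments: {"type":"object","properties":{"rows":{"type":"array"},"squeeze":{"type":"number"}},"required":["rows"]}

```bash
mkdir -p pics; cat > h.py <<'E'
from plant import r
import numpy as np, cv2
from scipy.spatial.transform import Rotation as Ro
def ray(c,u,v):
    d=np.array([(u-c['cx'])/c['fx'],(v-c['cy'])/c['fy'],1.])
    R=np.array(c['R']);t=np.array(c['t']);return -R.T@t, R.T@d
def onz(c,u,v,z):
    o,d=ray(c,u,v);return o+d*(z-o[2])/d[2]
def proj(c,X):
    p=np.array(c['R'])@np.array(X)+np.array(c['t']);return np.array([c['fx']*p[0]/p[2]+c['cx'],c['fy']*p[1]/p[2]+c['cy']])
def wrist():
    s=r.get_state();c=r.capture('wrist');T=np.eye(4)
    T[:3,:3]=Ro.from_euler('xyz',s['eef_rot'],degrees=True).as_matrix();T[:3,3]=s['tcp_pos']
    M=np.linalg.inv(T@np.array(c['T_tool_cam']));c['R']=M[:3,:3];c['t']=M[:3,3];return c
E
python3 - <<'E'
from h import *
s=r.get_state();print(s)
ims=[]
for n in('scene','side'):
    c=r.capture(n);cv2.imwrite(f'pics/{n}0.png',c['image']);print(n,c['fx'],c['cx'],c['cy'],np.array(c['R']).round(3).tolist(),np.array(c['t']).round(3).tolist())
E
```

```text
{'time_s': 0.0, 'joints': array([ 8.70379343e+01,  2.05932578e+01,  6.33760085e-01, -2.16868655e-02,
       -7.01345850e+01, -1.65050808e+01]), 'qd': array([ 0.14475593, -0.07548923,  0.01959779,  0.08348398,  0.05083841,
       -0.10505703]), 'joint_torque': array([ 7.02877533e-04, -5.82715344e+01,  2.93062645e+01,  6.99704692e+00,
        6.97860582e-03, -1.33429407e-04]), 'tcp_pos': array([0.22482791, 0.63594132, 0.22559707]), 'eef_rot': array([ 1.79904002e+02, -7.18498566e-03, -1.94745267e+01]), 'contact_force': array([0.02835548, 0.66955914, 0.34897033]), 'moment': array([-0.00749957, -0.02909774,  0.01186411]), 'gripper_force': 0.0, 'gripper_width': 0.08777632747002295}
scene 405.4843893370671 257.1279057756274 193.24176606322 [[-0.613, -0.79, 0.007], [-0.408, 0.309, -0.859], [0.677, -0.529, -0.512]] [0.321, 0.287, 0.828]
side 420.4993714892231 253.2033398155645 192.12889046816915 [[-0.963, -0.271, -0.017], [-0.119, 0.475, -0.872], [0.244, -0.837, -0.49]] [0.51, 0.159, 1.148]
```

View pics/scene0.png

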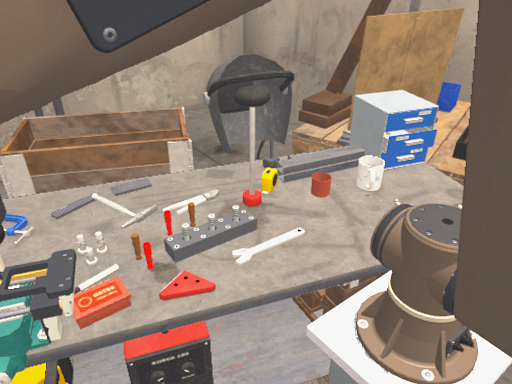

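View pics/side0.png

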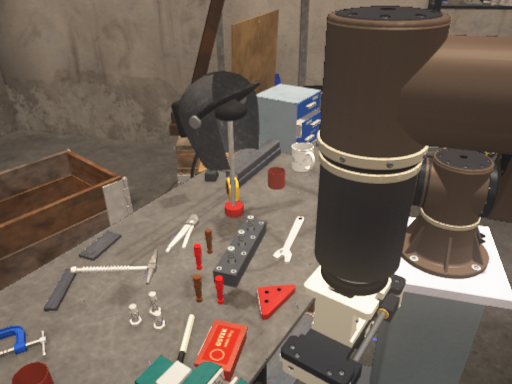

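The scene view shows the bar at about (165–257, 210–258) with its pins near (184,233), (211,222) and (236,212). The tin is at (321,184), the stand's red foot at (252,198), and the red and brown decoys stand beside the bar. The side view has the bar at (240,248) and the tin at (276,178). Next I'll enlarge both views around the bar.

```bash
python3 - <<'E'
from h import *
a=cv2.imread('pics/scene0.png')[195:265,155:265];b=cv2.imread('pics/side0.png')[205:290,200:285]
a=cv2.resize(a,None,fx=4,fy=4,interpolation=2);b=cv2.resize(b,None,fx=4,fy=4,interpolation=2)
o=np.zeros((340,780,3),np.uint8);o[:280,:440]=a;o[:340,440:780]=b
cv2.imwrite('pics/z.png',o)
c=r.capture('scene');d=r.capture('side')
for n,cc,l in(('scene',c,[(184,233,.062),(211,222,.062),(236,212,.062),(321,190,.03),(252,199,.01),(269,243,.005),(189,203,.01),(370,175,.045)]),('side',d,[(276,178,.03),(234,210,.01),(291,240,.005),(183,231,.01)])):
    for u,v,z in l: print(n,u,v,onz(cc,u,v,z).round(3))
# tin: red mask in both
for cc,box in((c,(305,165,335,205)),(d,(262,160,290,195))):
    x0,y0,x1,y1=box;h=cv2.cvtColor(cc['image'],cv2.COLOR_BGR2HSV)[y0:y1,x0:x1]
    m=((h[...,0]<10)|(h[...,0]>172))&(h[...,1]>120);ys,xs=np.where(m);print('tin',xs.min()+x0,xs.max()+x0,ys.min()+y0,ys.max()+y0)
E
```

```text
scene 184 233 [0.512 0.241 0.062]
scene 211 222 [0.512 0.162 0.062]
scene 236 212 [0.511 0.082 0.062]
scene 321 190 [ 0.492 -0.228  0.03 ]
scene 252 199 [ 0.605 -0.044  0.01 ]
scene 269 243 [0.407 0.05  0.005]
scene 189 203 [0.703 0.123 0.01 ]
scene 370 175 [ 0.447 -0.406  0.045]
side 276 178 [ 0.517 -0.254  0.03 ]
side 234 210 [ 0.605 -0.046  0.01 ]
side 291 240 [0.401 0.06  0.005]
side 183 231 [0.714 0.102 0.01 ]
tin 311 330 172 196
tin 268 284 167 188
```

View pics/z.png

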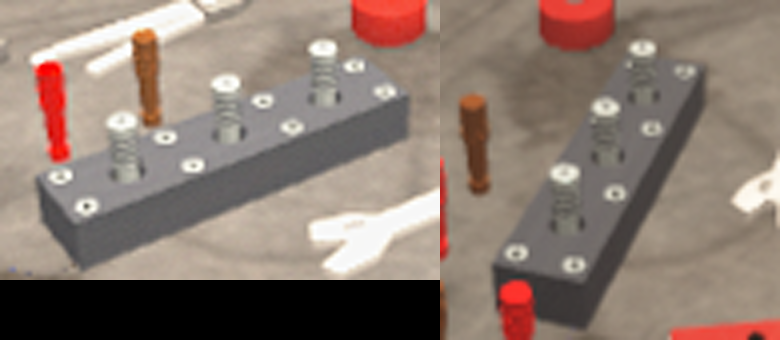

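The crop puts the pin head tops at scene (185.5,225.2), (211.2,215.7) and (235.5,206.7), and at side (231.2,248), (241.2,231.5) and (250.7,216.7). The bar lies roughly along world y. I'll turn the tool so the fingers close along x and move in.

Call:
play_rows --rows '[{"slide":[0,0,0],"delta_rot":[0,0,0.96],"fingers":1},{"slide":[0,0,0],"delta_rot":[0,0,0.96],"fingers":1},{"slide":[0,0,0],"delta_rot":[0,0,0.96],"fingers":1},{"slide":[0,0,0],"delta_rot":[0,0,0.96],"fingers":1},{"slide":[0,0,0],"delta_rot":[0,0,0.96],"fingers":1},{"slide":[0,0,0],"delta_rot":[0,0,0.96],"fingers":1},{"slide":[0,0,0],"delta_rot":[0,0,0.96],"fingers":1},{"slide":[0,0,0],"delta_rot":[0,0,0.96],"fingers":1}]' --squeeze 10

```text
time_s: 1.2
tcp_pos: [0.2249, 0.6362, 0.2263]
eef_rot: [180.0, -0.0, -54.8]
contact_force: [-0.9, -0.4, 1.2]
gripper_width: 0.0876
gripper_force: 0.0
```

Call:
play_rows --rows '[{"slide":[0,0,0],"delta_rot":[0,0,0.96],"fingers":1},{"slide":[0,0,0],"delta_rot":[0,0,0.96],"fingers":1},{"slide":[0,0,0],"delta_rot":[0,0,0.96],"fingers":1},{"slide":[0,0,0],"delta_rot":[0,0,0.96],"fingers":1},{"slide":[0,0,0],"delta_rot":[0,0,0.96],"fingers":1},{"slide":[0,0,0],"delta_rot":[0,0,0.96],"fingers":1},{"slide":[0,0,0],"delta_rot":[0,0,0.96],"fingers":1},{"slide":[0,0,0],"delta_rot":[0,0,0.96],"fingers":1}]'

```text
time_s: 2.2
tcp_pos: [0.2249, 0.6362, 0.2263]
eef_rot: [180.0, -0.0, -90.0]
contact_force: [-0.4, -0.3, -0.4]
gripper_width: 0.0878
gripper_force: 0.0
```

Call:
play_rows --rows '[{"slide":[0.34,-0.206,0],"delta_rot":[0,0,0],"fingers":1},{"slide":[0.34,-0.206,0],"delta_rot":[0,0,0],"fingers":1},{"slide":[0.34,-0.206,0],"delta_rot":[0,0,0],"fingers":1},{"slide":[0.34,-0.206,0],"delta_rot":[0,0,0],"fingers":1},{"slide":[0.34,-0.206,0],"delta_rot":[0,0,0],"fingers":1},{"slide":[0.34,-0.206,0],"delta_rot":[0,0,0],"fingers":1},{"slide":[0.34,-0.206,0],"delta_rot":[0,0,0],"fingers":1},{"slide":[0.34,-0.206,0],"delta_rot":[0,0,0],"fingers":1}]'

```text
time_s: 3.2
tcp_pos: [0.4737, 0.2272, 0.2268]
eef_rot: [-180.0, 0.0, -89.9]
contact_force: [0.7, -0.1, -0.2]
gripper_width: 0.0876
gripper_force: 0.0
```

Call:
play_rows --rows '[{"slide":[0.25,-0.1,0],"delta_rot":[0,0,0],"fingers":1},{"slide":[0.2,-0.1,0],"delta_rot":[0,0,0],"fingers":0},{"slide":[0,0,0],"delta_rot":[0,0,0],"fingers":0},{"slide":[0,0,0],"delta_rot":[0,0,0],"fingers":0}]'

```text
time_s: 3.7
tcp_pos: [0.5032, 0.1615, 0.2265]
eef_rot: [180.0, 0.0, -89.9]
contact_force: [0.0, 0.1, 0.4]
gripper_width: 0.0631
gripper_force: 0.0
```

```bash
python3 - <<'E'
from h import *
print({k:np.round(v,4) for k,v in r.get_state().items() if k in('tcp_pos','eef_rot','time_s','contact_force','gripper_width')})
c=r.capture('scene');d=r.capture('side');S=np.array
for a,b in zip([(185.5,225.2),(211.2,215.7),(235.5,206.7)],[(231.2,248),(241.2,231.5),(250.7,216.7)]):
    print(onz(c,*a,.078).round(4),onz(d,*b,.078).round(4))
w=wrist();cv2.imwrite('pics/w1.png',w['image'])
E
```

```text
{'time_s': np.float64(3.7), 'tcp_pos': array([0.5032, 0.1615, 0.2265]), 'eef_rot': array([ 1.799941e+02,  5.200000e-03, -8.991310e+01]), 'contact_force': array([0.0356, 0.0569, 0.4252]), 'gripper_width': np.float64(0.0631)}
[0.5182 0.2315 0.078 ] [0.52   0.2302 0.078 ]
[0.5155 0.1575 0.078 ] [0.5171 0.1555 0.078 ]
[0.5127 0.0823 0.078 ] [0.5127 0.0802 0.078 ]
```

View pics/w1.png

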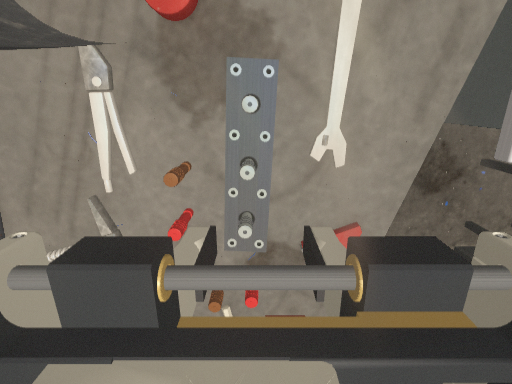

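The wrist view shows the head tops at about (250,104) for the right pin, (248,173) for the middle and (245,231) for the left, with the two decoys to the left of the bar. I'll refine these positions.

```bash
python3 - <<'E'
from h import *
w=wrist();g=cv2.cvtColor(w['image'],cv2.COLOR_BGR2GRAY)
for u,v in((250,104),(248,173),(245,231)):
    x0,y0=u-14,v-14;m=(g[y0:y0+28,x0:x0+28]>150).astype(np.uint8)
    n,l,st,ce=cv2.connectedComponentsWithStats(m)
    for i in range(1,n):
        if st[i,4]>60:
            p=ce[i]+[x0,y0];print(p.round(1),st[i],onz(w,*p,.078).round(4))
# bar screws at z=.038
for p in((236,70),(268.5,71.5),(234.5,134.5),(265,136.5),(233.5,192.5),(262,194),(232.5,243),(259,244)):print('screw',p,onz(w,*p,.038).round(4))
E
```

```text
[249.5 103.5] [  6   5  16  17 197] [0.5131 0.0805 0.078 ]
[246.9 172. ] [  6   6  15  15 164] [0.5166 0.1554 0.078 ]
[244.6 231.4] [  7   8  14  14 136] [0.5203 0.2304 0.078 ]
screw (236, 70) [0.5298 0.0437 0.038 ]
screw (268.5, 71.5) [0.4921 0.0452 0.038 ]
screw (234.5, 134.5) [0.5333 0.1175 0.038 ]
screw (265, 136.5) [0.4954 0.1198 0.038 ]
screw (233.5, 192.5) [0.5365 0.1933 0.038 ]
screw (262, 194) [0.4987 0.1953 0.038 ]
screw (232.5, 243) [0.5398 0.2681 0.038 ]
screw (259, 244) [0.5025 0.2696 0.038 ]
```

Call:
play_rows --rows '[{"slide":[0,0,0],"delta_rot":[0,0,0.567],"fingers":-0.318},{"slide":[0.037,-0.089,0],"delta_rot":[0,0,0],"fingers":-0.318},{"slide":[0,0,0.4],"delta_rot":[0,0,0],"fingers":-0.318},{"slide":[0,0,0.2],"delta_rot":[0,0,0],"fingers":-0.318},{"slide":[0,0,0],"delta_rot":[0,0,0],"fingers":-0.318},{"slide":[0,0,0],"delta_rot":[0,0,0],"fingers":-0.318}]'

```text
time_s: 4.65
tcp_pos: [0.5175, 0.1558, 0.1378]
eef_rot: [-179.9, 0.0, -92.4]
contact_force: [0.1, -0.4, 0.0]
gripper_width: 0.0301
gripper_force: 0.0
```

```bash
python3 - <<'E'
from h import *
print({k:np.round(v,4) for k,v in r.get_state().items() if k in('tcp_pos','eef_rot','time_s','contact_force','gripper_width')})
w=wrist();cv2.imwrite('pics/w2.png',w['image'])
for y,x in((.0805,.5129),(.1554,.5163),(.2304,.5199)):print(proj(w,[x,y,.078]))
print('tcp',proj(w,r.get_state()['tcp_pos']))
E
```

```text
{'time_s': np.float64(4.65), 'tcp_pos': array([0.5175, 0.1558, 0.1378]), 'eef_rot': array([-1.799134e+02,  2.550000e-02, -9.241960e+01]), 'contact_force': array([ 0.1431, -0.3823,  0.0435]), 'gripper_width': np.float64(0.0301)}
[260.57418205 112.49354772]
[260.18245228 204.51218373]
[259.65030356 280.17819426]
tcp [258.42770613 238.73334607]
```

View pics/w2.png

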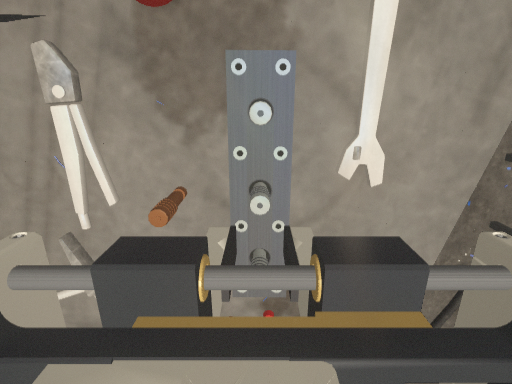

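The middle pin shows at (260,204), within a pixel of its prediction and between the fingers. Now descending to straddle it.

Call:
play_rows --rows '[{"slide":[0.003,0.007,0.2],"delta_rot":[0,0,0],"fingers":-0.318},{"slide":[0,0,0.16],"delta_rot":[0,0,0],"fingers":-0.318},{"slide":[0,0,0.12],"delta_rot":[0,0,0],"fingers":-0.318},{"slide":[0,0,0.08],"delta_rot":[0,0,0],"fingers":-0.318},{"slide":[0,0,0],"delta_rot":[0,0,0],"fingers":-0.318},{"slide":[0,0,0],"delta_rot":[0,0,0],"fingers":-0.318}]'

```text
time_s: 5.45
tcp_pos: [0.516, 0.1554, 0.0536]
eef_rot: [-179.9, 0.1, -92.5]
contact_force: [-0.0, -0.1, -0.7]
gripper_width: 0.0301
gripper_force: 0.0
```

Call:
play_rows --rows '[{"slide":[0,-0.016,0],"delta_rot":[0,0,0],"fingers":-0.318},{"slide":[0,-0.014,0],"delta_rot":[0,0,0],"fingers":-0.318},{"slide":[0,0,0],"delta_rot":[0,0,0],"fingers":-0.318}]'

```text
time_s: 5.82
tcp_pos: [0.5201, 0.1548, 0.0528]
eef_rot: [-180.0, 0.0, -92.5]
contact_force: [0.8, -0.6, -0.3]
gripper_width: 0.03
gripper_force: 0.0
```

Call:
play_rows --rows '[{"slide":[0,-0.005,0],"delta_rot":[0,0,0],"fingers":-0.318},{"slide":[0,0,0],"delta_rot":[0,0,0],"fingers":-0.318}]'

```text
time_s: 6.08
tcp_pos: [0.5205, 0.1547, 0.0525]
eef_rot: [180.0, -0.0, -92.5]
contact_force: [0.1, -0.5, -0.2]
gripper_width: 0.0299
gripper_force: 0.0
```

Call:
play_rows --rows '[{"slide":[0,-0.004,0],"delta_rot":[0,0,0],"fingers":-0.318},{"slide":[0,0,0],"delta_rot":[0,0,0],"fingers":-0.318}]'

```text
time_s: 6.32
tcp_pos: [0.5211, 0.1547, 0.0525]
eef_rot: [180.0, -0.0, -92.5]
contact_force: [0.2, 0.0, -0.7]
gripper_width: 0.0297
gripper_force: 0.0
```

Call:
play_rows --rows '[{"slide":[0,-0.005,0],"delta_rot":[0,0,0],"fingers":-0.318},{"slide":[0,0,0],"delta_rot":[0,0,0],"fingers":-0.318}]'

```text
time_s: 6.58
tcp_pos: [0.5219, 0.1547, 0.0526]
eef_rot: [-180.0, 0.0, -92.5]
contact_force: [-0.6, -0.5, 0.0]
gripper_width: 0.0298
gripper_force: 0.0
```

Call:
play_rows --rows '[{"slide":[0,-0.005,0],"delta_rot":[0,0,0],"fingers":-0.318},{"slide":[0,0,0],"delta_rot":[0,0,0],"fingers":-0.318}]'

```text
time_s: 6.82
tcp_pos: [0.5227, 0.1547, 0.0526]
eef_rot: [-180.0, 0.0, -92.5]
contact_force: [-0.6, -0.7, -0.2]
gripper_width: 0.0298
gripper_force: 0.0
```

Call:
play_rows --rows '[{"slide":[0,-0.004,0],"delta_rot":[0,0,0],"fingers":-0.318},{"slide":[0,0,0],"delta_rot":[0,0,0],"fingers":-0.318}]'

```text
time_s: 7.08
tcp_pos: [0.5232, 0.1546, 0.0526]
eef_rot: [-180.0, 0.0, -92.5]
contact_force: [0.6, -0.7, 0.4]
gripper_width: 0.0298
gripper_force: 0.0
```

Call:
play_rows --rows '[{"slide":[0,-0.004,0],"delta_rot":[0,0,0],"fingers":-0.318},{"slide":[0,0,0],"delta_rot":[0,0,0],"fingers":-0.318}]'

```text
time_s: 7.32
tcp_pos: [0.5238, 0.1546, 0.0526]
eef_rot: [180.0, 0.0, -92.5]
contact_force: [-0.1, -0.1, -0.5]
gripper_width: 0.0299
gripper_force: 0.0
```

Call:
play_rows --rows '[{"slide":[0,-0.004,0],"delta_rot":[0,0,0],"fingers":-0.318},{"slide":[0,0,0],"delta_rot":[0,0,0],"fingers":-0.318}]'

```text
time_s: 7.58
tcp_pos: [0.5242, 0.1545, 0.0525]
eef_rot: [180.0, -0.0, -92.5]
contact_force: [-1.6, 0.7, 1.5]
gripper_width: 0.0297
gripper_force: 0.7
```

Call:
play_rows --rows '[{"slide":[0,-0.004,0],"delta_rot":[0,0,0],"fingers":-0.318},{"slide":[0,0,0],"delta_rot":[0,0,0],"fingers":-0.318}]'

```text
time_s: 7.82
tcp_pos: [0.5245, 0.1544, 0.0525]
eef_rot: [180.0, -0.0, -92.5]
contact_force: [-3.3, 0.6, 4.3]
gripper_width: 0.03
gripper_force: 2.0
```

Call:
play_rows --rows '[{"slide":[0,-0.004,0],"delta_rot":[0,0,0],"fingers":-0.318},{"slide":[0,0,0],"delta_rot":[0,0,0],"fingers":-0.318}]'

```text
time_s: 8.07
tcp_pos: [0.5249, 0.1542, 0.0525]
eef_rot: [179.9, -0.0, -92.5]
contact_force: [-5.7, -0.1, 4.2]
gripper_width: 0.0299
gripper_force: 2.7
```

Call:
play_rows --rows '[{"slide":[0,0.04,0],"delta_rot":[0,0,0],"fingers":-0.318},{"slide":[0,0.04,0],"delta_rot":[0,0,0],"fingers":-0.318},{"slide":[0,0,0],"delta_rot":[0,0,0],"fingers":-0.318}]'

```text
time_s: 8.45
tcp_pos: [0.5133, 0.1552, 0.0527]
eef_rot: [-180.0, 0.0, -92.4]
contact_force: [-0.2, -0.4, 0.3]
gripper_width: 0.0298
gripper_force: 0.0
```

Call:
play_rows --rows '[{"slide":[0,0.006,0],"delta_rot":[0,0,0],"fingers":-0.318},{"slide":[0,0,0],"delta_rot":[0,0,0],"fingers":-0.318}]'

```text
time_s: 8.7
tcp_pos: [0.5128, 0.1551, 0.0526]
eef_rot: [-180.0, 0.0, -92.5]
contact_force: [-0.7, -0.4, -0.2]
gripper_width: 0.0301
gripper_force: 0.0
```

Call:
play_rows --rows '[{"slide":[0,0.006,0],"delta_rot":[0,0,0],"fingers":-0.318},{"slide":[0,0,0],"delta_rot":[0,0,0],"fingers":-0.318}]'

```text
time_s: 8.95
tcp_pos: [0.5118, 0.1551, 0.0525]
eef_rot: [180.0, -0.0, -92.5]
contact_force: [-0.5, -0.3, 0.5]
gripper_width: 0.0295
gripper_force: 0.0
```

Call:
play_rows --rows '[{"slide":[0,0.006,0],"delta_rot":[0,0,0],"fingers":-0.318},{"slide":[0,0,0],"delta_rot":[0,0,0],"fingers":-0.318}]'

```text
time_s: 9.2
tcp_pos: [0.5112, 0.1553, 0.0527]
eef_rot: [-180.0, 0.0, -92.5]
contact_force: [-0.3, -0.7, 0.7]
gripper_width: 0.03
gripper_force: 0.4
```

Call:
play_rows --rows '[{"slide":[0,0.005,0],"delta_rot":[0,0,0],"fingers":-0.318},{"slide":[0,0,0],"delta_rot":[0,0,0],"fingers":-0.318}]'

```text
time_s: 9.45
tcp_pos: [0.5106, 0.1554, 0.0529]
eef_rot: [-179.9, 0.0, -92.5]
contact_force: [2.7, 0.0, 0.8]
gripper_width: 0.0299
gripper_force: 1.1
```

Call:
play_rows --rows '[{"slide":[0,0.005,0],"delta_rot":[0,0,0],"fingers":-0.318},{"slide":[0,0,0],"delta_rot":[0,0,0],"fingers":-0.318}]'

```text
time_s: 9.7
tcp_pos: [0.5102, 0.1556, 0.053]
eef_rot: [-179.9, 0.0, -92.5]
contact_force: [4.4, 0.8, 1.5]
gripper_width: 0.0299
gripper_force: 2.5
```

The force onsets are at x = 0.5240 and 0.5110. That 13 mm gap matches the finger clearance alone, so the middle pin is tight. Next I'll centre and slide along the row to the right pin.

Call:
play_rows --rows '[{"slide":[0,-0.056,0],"delta_rot":[0,0,0],"fingers":-0.318},{"slide":[0.1,0,0],"delta_rot":[0,0,0],"fingers":-0.318},{"slide":[0.15,0,0],"delta_rot":[0,0,0],"fingers":-0.318},{"slide":[0.15,0,0],"delta_rot":[0,0,0],"fingers":-0.318},{"slide":[0.1,0,0],"delta_rot":[0,0,0],"fingers":-0.318},{"slide":[0,0,0],"delta_rot":[0,0,0],"fingers":-0.318}]'

```text
time_s: 10.45
tcp_pos: [0.5144, 0.0784, 0.0527]
eef_rot: [180.0, 0.0, -92.6]
contact_force: [0.3, -0.6, 0.2]
gripper_width: 0.0299
gripper_force: 0.0
```

Call:
play_rows --rows '[{"slide":[-0.014,-0.02,0],"delta_rot":[0,0,0],"fingers":-0.318},{"slide":[0,-0.02,0],"delta_rot":[0,0,0],"fingers":-0.318},{"slide":[0,0,0],"delta_rot":[0,0,0],"fingers":-0.318}]'

```text
time_s: 10.82
tcp_pos: [0.5207, 0.0821, 0.0524]
eef_rot: [180.0, -0.0, -92.4]
contact_force: [-0.8, 0.3, 0.2]
gripper_width: 0.03
gripper_force: 0.3
```

Call:
play_rows --rows '[{"slide":[0,-0.006,0],"delta_rot":[0,0,0],"fingers":-0.318},{"slide":[0,0,0],"delta_rot":[0,0,0],"fingers":-0.318}]'

```text
time_s: 11.08
tcp_pos: [0.5211, 0.0817, 0.0524]
eef_rot: [180.0, -0.0, -92.5]
contact_force: [-3.8, 0.3, 2.4]
gripper_width: 0.0299
gripper_force: 1.6
```

Call:
play_rows --rows '[{"slide":[0,-0.006,0],"delta_rot":[0,0,0],"fingers":-0.318},{"slide":[0,0,0],"delta_rot":[0,0,0],"fingers":-0.318}]'

```text
time_s: 11.32
tcp_pos: [0.5215, 0.0815, 0.0525]
eef_rot: [179.9, -0.0, -92.5]
contact_force: [-5.9, 1.5, 5.3]
gripper_width: 0.03
gripper_force: 3.1
```

The right pin resists at once, so it is tight and the left one should be loose. I'll slide back along the row to the left pin.

Call:
play_rows --rows '[{"slide":[0,0.052,0],"delta_rot":[0,0,0],"fingers":-0.318},{"slide":[-0.1,0,0],"delta_rot":[0,0,0],"fingers":-0.318},{"slide":[-0.2,0,0],"delta_rot":[0,0,0],"fingers":-0.318},{"slide":[-0.1,0,0],"delta_rot":[0,0,0],"fingers":-0.318},{"slide":[0,0,0],"delta_rot":[0,0,0],"fingers":-0.318}]'

```text
time_s: 11.95
tcp_pos: [0.5175, 0.1433, 0.0525]
eef_rot: [-180.0, 0.0, -92.4]
contact_force: [-1.2, -1.3, 0.3]
gripper_width: 0.0298
gripper_force: 0.0
```

Call:
play_rows --rows '[{"slide":[-0.15,0,0],"delta_rot":[0,0,0],"fingers":-0.318},{"slide":[-0.2,0,0],"delta_rot":[0,0,0],"fingers":-0.318},{"slide":[-0.15,0,0],"delta_rot":[0,0,0],"fingers":-0.318},{"slide":[-0.095,0,0],"delta_rot":[0,0,0],"fingers":-0.318},{"slide":[0,0,0],"delta_rot":[0,0,0],"fingers":-0.318}]'

```text
time_s: 12.58
tcp_pos: [0.521, 0.2319, 0.0524]
eef_rot: [180.0, -0.0, -92.4]
contact_force: [-0.8, -0.5, -0.1]
gripper_width: 0.0301
gripper_force: 0.0
```

```bash
python3 - <<'E'
from h import *
c=r.capture('scene');d=r.capture('side')
for n,cc,l in(('scene',c,[(170,234),(193,226)]),('side',d,[(199,268),(209.5,253),(198,301),(220,303)])):
    for p in l: print(n,p,onz(cc,*p,0).round(3))
E
```

```text
scene (170, 234) [0.608 0.237 0.   ]
scene (193, 226) [0.603 0.168 0.   ]
side (199, 268) [0.61  0.235 0.   ]
side (209.5, 253) [0.607 0.169 0.   ]
side (198, 301) [ 0.567  0.349 -0.   ]
side (220, 303) [ 0.514  0.342 -0.   ]
```

Call:
play_rows --rows '[{"slide":[0,-0.024,0],"delta_rot":[0,0,0],"fingers":-0.318},{"slide":[0,-0.02,0],"delta_rot":[0,0,0],"fingers":-0.318},{"slide":[0,0,0],"delta_rot":[0,0,0],"fingers":-0.318}]'

```text
time_s: 13.05
tcp_pos: [0.528, 0.2305, 0.0526]
eef_rot: [-180.0, 0.0, -92.5]
contact_force: [0.3, -0.3, 0.7]
gripper_width: 0.0298
gripper_force: 0.0
```

Call:
play_rows --rows '[{"slide":[0,-0.007,0],"delta_rot":[0,0,0],"fingers":-0.318},{"slide":[0,0,0],"delta_rot":[0,0,0],"fingers":-0.318}]'

```text
time_s: 13.3
tcp_pos: [0.5288, 0.2307, 0.0525]
eef_rot: [180.0, -0.0, -92.5]
contact_force: [0.4, 0.4, 0.2]
gripper_width: 0.0296
gripper_force: 0.0
```

Call:
play_rows --rows '[{"slide":[0,-0.007,0],"delta_rot":[0,0,0],"fingers":-0.318},{"slide":[0,0,0],"delta_rot":[0,0,0],"fingers":-0.318}]'

```text
time_s: 13.55
tcp_pos: [0.5298, 0.2308, 0.0526]
eef_rot: [-180.0, 0.0, -92.5]
contact_force: [-0.7, 0.0, -0.0]
gripper_width: 0.0301
gripper_force: 0.0
```

Call:
play_rows --rows '[{"slide":[0,-0.007,0],"delta_rot":[0,0,0],"fingers":-0.318},{"slide":[0,0,0],"delta_rot":[0,0,0],"fingers":-0.318}]'

```text
time_s: 13.8
tcp_pos: [0.5309, 0.2308, 0.0526]
eef_rot: [-180.0, 0.0, -92.5]
contact_force: [0.6, -0.6, -0.0]
gripper_width: 0.0299
gripper_force: 0.0
```

Call:
play_rows --rows '[{"slide":[0,-0.005,0],"delta_rot":[0,0,0],"fingers":-0.318},{"slide":[0,0,0],"delta_rot":[0,0,0],"fingers":-0.318}]'

```text
time_s: 14.05
tcp_pos: [0.5316, 0.2307, 0.0526]
eef_rot: [-180.0, -0.0, -92.5]
contact_force: [0.4, -1.5, 0.1]
gripper_width: 0.0296
gripper_force: 0.0
```

The left pin moves freely, so it has the play. I'll keep going to the end of it.

Call:
play_rows --rows '[{"slide":[0,-0.005,0],"delta_rot":[0,0,0],"fingers":-0.318},{"slide":[0,0,0],"delta_rot":[0,0,0],"fingers":-0.318}]'

```text
time_s: 14.3
tcp_pos: [0.5323, 0.2306, 0.0525]
eef_rot: [180.0, -0.0, -92.5]
contact_force: [-0.5, 0.0, -0.0]
gripper_width: 0.03
gripper_force: 0.3
```

Call:
play_rows --rows '[{"slide":[0,-0.005,0],"delta_rot":[0,0,0],"fingers":-0.318},{"slide":[0,0,0],"delta_rot":[0,0,0],"fingers":-0.318}]'

```text
time_s: 14.55
tcp_pos: [0.5327, 0.2305, 0.0525]
eef_rot: [180.0, -0.0, -92.5]
contact_force: [-3.1, 0.2, 1.8]
gripper_width: 0.0301
gripper_force: 1.4
```

Call:
play_rows --rows '[{"slide":[0,-0.004,0],"delta_rot":[0,0,0],"fingers":-0.318},{"slide":[0,0,0],"delta_rot":[0,0,0],"fingers":-0.318}]'

```text
time_s: 14.8
tcp_pos: [0.5331, 0.2304, 0.0525]
eef_rot: [179.9, -0.0, -92.5]
contact_force: [-5.4, 0.4, 3.7]
gripper_width: 0.0297
gripper_force: 2.8
```

The stop comes about 5 mm past centre at 5 N, so the away rock is done. Now back towards the robot.

Call:
play_rows --rows '[{"slide":[0,0.05,0],"delta_rot":[0,0,0],"fingers":-0.318},{"slide":[0,0.04,0],"delta_rot":[0,0,0],"fingers":-0.318},{"slide":[0,0.03,0],"delta_rot":[0,0,0],"fingers":-0.318},{"slide":[0,0.02,0],"delta_rot":[0,0,0],"fingers":-0.318},{"slide":[0,0,0],"delta_rot":[0,0,0],"fingers":-0.318}]'

```text
time_s: 15.42
tcp_pos: [0.5126, 0.2316, 0.0527]
eef_rot: [-180.0, 0.0, -92.5]
contact_force: [0.1, 0.1, -0.6]
gripper_width: 0.0296
gripper_force: 0.0
```

Call:
play_rows --rows '[{"slide":[0,0.008,0],"delta_rot":[0,0,0],"fingers":-0.318},{"slide":[0,0,0],"delta_rot":[0,0,0],"fingers":-0.318}]'

```text
time_s: 15.68
tcp_pos: [0.5116, 0.2315, 0.0525]
eef_rot: [-180.0, -0.0, -92.5]
contact_force: [-0.2, -0.4, -0.2]
gripper_width: 0.0297
gripper_force: 0.0
```

Call:
play_rows --rows '[{"slide":[0,0.006,0],"delta_rot":[0,0,0],"fingers":-0.318},{"slide":[0,0,0],"delta_rot":[0,0,0],"fingers":-0.318}]'

```text
time_s: 15.92
tcp_pos: [0.5106, 0.2316, 0.0526]
eef_rot: [180.0, -0.0, -92.5]
contact_force: [0.5, 0.4, 0.4]
gripper_width: 0.0299
gripper_force: 0.1
```

Call:
play_rows --rows '[{"slide":[0,0.005,0],"delta_rot":[0,0,0],"fingers":-0.318},{"slide":[0,0,0],"delta_rot":[0,0,0],"fingers":-0.318}]'

```text
time_s: 16.18
tcp_pos: [0.5101, 0.2318, 0.0527]
eef_rot: [-180.0, 0.0, -92.5]
contact_force: [2.2, -0.4, 0.1]
gripper_width: 0.03
gripper_force: 0.6
```

Call:
play_rows --rows '[{"slide":[0,0.005,0],"delta_rot":[0,0,0],"fingers":-0.318},{"slide":[0,0,0],"delta_rot":[0,0,0],"fingers":-0.318}]'

```text
time_s: 16.42
tcp_pos: [0.5095, 0.2319, 0.0528]
eef_rot: [-180.0, 0.0, -92.5]
contact_force: [3.1, -0.4, 1.0]
gripper_width: 0.0301
gripper_force: 1.3
```

Call:
play_rows --rows '[{"slide":[0,0.004,0],"delta_rot":[0,0,0],"fingers":-0.318},{"slide":[0,0,0],"delta_rot":[0,0,0],"fingers":-0.318}]'

```text
time_s: 16.68
tcp_pos: [0.5091, 0.232, 0.0529]
eef_rot: [-179.9, 0.0, -92.5]
contact_force: [5.5, 0.4, 2.2]
gripper_width: 0.03
gripper_force: 2.4
```

Call:
play_rows --rows '[{"slide":[0.005,-0.05,0],"delta_rot":[0,0,0],"fingers":-0.318},{"slide":[0,-0.037,0],"delta_rot":[0,0,0],"fingers":-0.318},{"slide":[0,0,0],"delta_rot":[0,0,0],"fingers":-0.45},{"slide":[0,0,0],"delta_rot":[0,0,0],"fingers":-0.55},{"slide":[0,0,0],"delta_rot":[0,0,0],"fingers":-1},{"slide":[0,0,0],"delta_rot":[0,0,0],"fingers":-1},{"slide":[0,0,0],"delta_rot":[0,0,0],"fingers":-1}]' --squeeze 12

```text
time_s: 17.55
tcp_pos: [0.5213, 0.2303, 0.0525]
eef_rot: [180.0, -0.0, -92.5]
contact_force: [0.1, 0.1, -1.6]
gripper_width: 0.0173
gripper_force: 12.0
```

Call:
play_rows --rows '[{"slide":[0,0,-0.03],"delta_rot":[0,0,0],"fingers":-1},{"slide":[0,0,-0.1],"delta_rot":[0,0,0],"fingers":-1},{"slide":[0,0,-0.2],"delta_rot":[0,0,0],"fingers":-1},{"slide":[0,0,0],"delta_rot":[0,0,0],"fingers":-1}]' --squeeze 25

```text
time_s: 18.05
tcp_pos: [0.5232, 0.2316, 0.1055]
eef_rot: [-179.8, 0.2, -92.4]
contact_force: [0.9, 0.2, -1.8]
gripper_width: 0.0171
gripper_force: 25.0
```

```bash
python3 - <<'E'
from h import *
c=r.capture('scene');d=r.capture('side')
for cc in(c,d):
    print([proj(cc,[x,y,.0]).round(1).tolist() for x,y in((.5,-.24),(.515,-.25))])
for cc,box,in((c,(305,165,340,205)),(d,(258,160,295,195))):
    x0,y0,x1,y1=box;h=cv2.cvtColor(cc['image'],cv2.COLOR_BGR2HSV)[y0:y1,x0:x1]
    m=(((h[...,0]<10)|(h[...,0]>172))&(h[...,1]>120)).astype(np.uint8)
    n,l,st,ce=cv2.connectedComponentsWithStats(m);i=1+st[1:,4].argmax();x,y,w,hh,a=st[i];print(st[i],ce[i])
    cxm=x0+x+(w-1)/2
    print('centre by bbox', onz(cc,cxm,y0+y+(hh-1)/2,.03).round(4),'width m',w)
a=cv2.resize(c['image'][180:265,140:270],(520,340),interpolation=2);b=cv2.resize(c['image'][160:210,300:345],(270,300),interpolation=2)
o=np.zeros((340,790,3),np.uint8);o[:,:520]=a;o[:300,520:]=b;cv2.imwrite('pics/l.png',o)
E
```

```text
[[321.0, 196.0], [319.9, 193.1]]
[[279.9, 188.0], [276.3, 186.2]]
[  6   7  20  25 415] [15.59518072 19.08915663]
centre by bbox [ 0.52   -0.2543  0.03  ] width m 20
[ 10   7  17  22 347] [17.97982709 17.53602305]
centre by bbox [ 0.5183 -0.2579  0.03  ] width m 17
```

View pics/l.png

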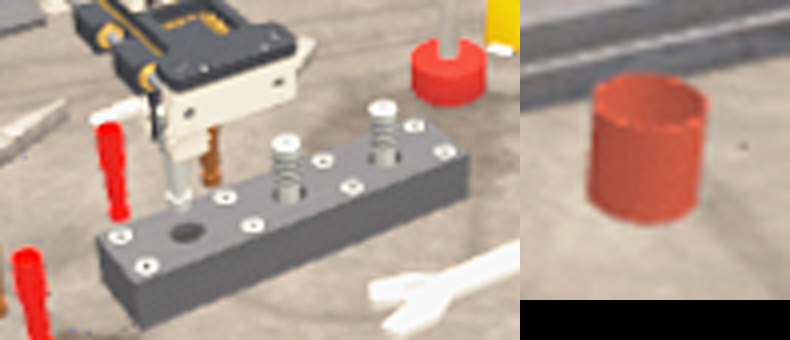

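The crop shows the pin out of its hole in the gripper and the other two still standing. The tin is upright, at about (0.519, −0.256). Next I'll carry the pin past on the robot's side of the post.

Call:
play_rows --rows '[{"slide":[0,0,-0.3],"delta_rot":[0,0,0],"fingers":-1},{"slide":[0,0.15,-0.25],"delta_rot":[0,0,0],"fingers":-1},{"slide":[0,0.3,0],"delta_rot":[0,0,0],"fingers":-1},{"slide":[0.2,0,0],"delta_rot":[0,0,0],"fingers":-1},{"slide":[0.3,0,0],"delta_rot":[0,0,0],"fingers":-1},{"slide":[0.3,0,0],"delta_rot":[0,0,0],"fingers":-1},{"slide":[0.3,0,0],"delta_rot":[0,0,0],"fingers":-1},{"slide":[0.3,0,0],"delta_rot":[0,0,0],"fingers":-1}]'

```text
time_s: 19.15
tcp_pos: [0.4443, 0.022, 0.1842]
eef_rot: [180.0, -0.0, -92.5]
contact_force: [0.0, -0.3, -1.2]
gripper_width: 0.017
gripper_force: 25.0
```

Call:
play_rows --rows '[{"slide":[0.3,0,0],"delta_rot":[0,0,0],"fingers":-1},{"slide":[0.3,0,0],"delta_rot":[0,0,0],"fingers":-1},{"slide":[0.3,0,0],"delta_rot":[0,0,0],"fingers":-1},{"slide":[0.3,0,0],"delta_rot":[0,0,0],"fingers":-1},{"slide":[0.2,0,0],"delta_rot":[0,0,0],"fingers":-1},{"slide":[0,0,0],"delta_rot":[0,0,0],"fingers":-1}]'

```text
time_s: 19.9
tcp_pos: [0.435, -0.1879, 0.1837]
eef_rot: [179.9, 0.0, -92.7]
contact_force: [0.2, 0.3, -1.0]
gripper_width: 0.0174
gripper_force: 25.0
```

```bash
python3 - <<'E'
from h import *
print({k:np.round(v,4) for k,v in r.get_state().items() if k in('tcp_pos','eef_rot','time_s','contact_force','gripper_width')})
w=wrist();cv2.imwrite('pics/w3.png',w['image'])
print(proj(w,[.519,-.256,.06]),proj(w,[.519,-.256,.003]))
E
```

```text
{'time_s': np.float64(19.9), 'tcp_pos': array([ 0.435 , -0.1879,  0.1837]), 'eef_rot': array([ 1.798924e+02,  1.400000e-03, -9.265080e+01]), 'contact_force': array([ 0.1927,  0.3219, -0.978 ]), 'gripper_width': np.float64(0.0174)}
[171.13729669 122.03004207] [185.58151476 118.7794542 ]
```

View pics/w3.png

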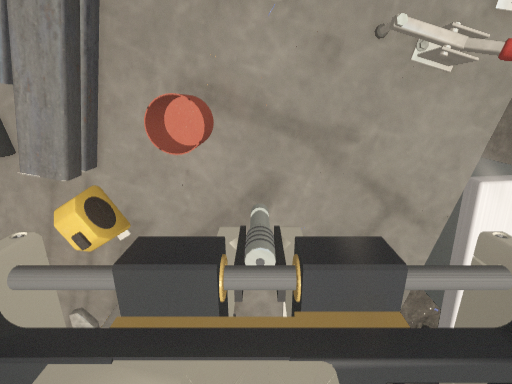

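The wrist view shows the tin's rim around (178,124), against my prediction of (171,122). The pin hangs upright in the fingers at (260,240). I'll move over the tin and check.

Call:
play_rows --rows '[{"slide":[0.15,-0.2,0],"delta_rot":[0,0,0],"fingers":-1},{"slide":[0.15,-0.2,0],"delta_rot":[0,0,0],"fingers":-1},{"slide":[0.128,-0.183,0],"delta_rot":[0,0,0],"fingers":-1},{"slide":[0,0,0],"delta_rot":[0,0,0],"fingers":-1},{"slide":[0,0,0],"delta_rot":[0,0,0],"fingers":-1}]'

```text
time_s: 20.58
tcp_pos: [0.52, -0.2533, 0.1839]
eef_rot: [179.9, 0.0, -92.4]
contact_force: [-0.1, -1.2, -0.9]
gripper_width: 0.0174
gripper_force: 25.0
```

```bash
python3 - <<'E'
from h import *
c=cv2.imread('pics/w3.png');h=cv2.cvtColor(c,cv2.COLOR_BGR2HSV)[80:170,130:230]
m=(((h[...,0]<10)|(h[...,0]>172))&(h[...,1]>110)).astype(np.uint8)
n,l,st,ce=cv2.connectedComponentsWithStats(m);i=1+st[1:,4].argmax();x,y,w,hh,a=st[i];print(st[i])
W=r.capture('wrist');T=np.eye(4);T[:3,:3]=Ro.from_euler('xyz',[179.892,0,-92.65],degrees=True).as_matrix();T[:3,3]=[.435,-.1879,.1837]
M=np.linalg.inv(T@np.array(W['T_tool_cam']));W['R']=M[:3,:3];W['t']=M[:3,3]
v=80+y+(hh-1)/2; L=onz(W,130+x-.5,v,.06);print('left edge',L,'-> centre',L+[-.03,0,0], 'extent y',onz(W,175,80+y-.5,.06),onz(W,175,80+y+hh-.5,.06))
cc=r.capture('scene');d=r.capture('side')
a=cv2.resize(cc['image'][110:230,270:400],(390,360),interpolation=2);b=cv2.resize(d['image'][110:230,220:350],(390,360),interpolation=2)
cv2.imwrite('pics/t.png',np.hstack([a,b]))
E
```

```text
[  14   13   70   62 3308]
left edge [ 0.54664319 -0.25590586  0.06      ] -> centre [ 0.51664319 -0.25590586  0.06      ] extent y [ 0.51124066 -0.28343195  0.06      ] [ 0.51964902 -0.22347074  0.06      ]
```

View pics/t.png

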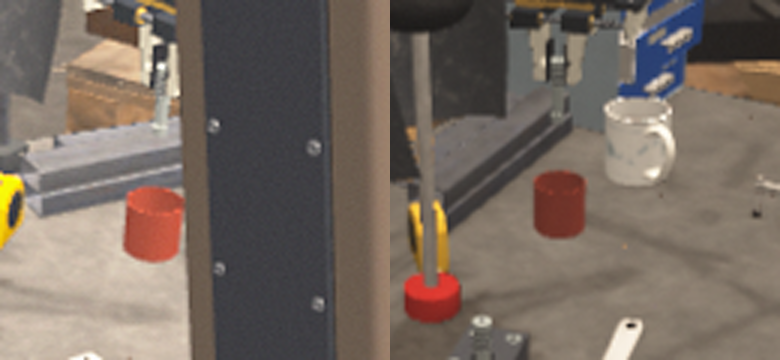

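The crops show the pin hanging directly above the upright tin. The measured rim centre, about (0.517, −0.255), is within 3 mm of the TCP, so I'll lower it.

Call:
play_rows --rows '[{"slide":[0.008,0.008,0.25],"delta_rot":[0,0,0],"fingers":-1},{"slide":[0,0,0.25],"delta_rot":[0,0,0],"fingers":-1},{"slide":[0,0,0.15],"delta_rot":[0,0,0],"fingers":-1},{"slide":[0,0,0.1],"delta_rot":[0,0,0],"fingers":-1},{"slide":[0,0,0.04],"delta_rot":[0,0,0],"fingers":-1},{"slide":[0,0,0],"delta_rot":[0,0,0],"fingers":-1},{"slide":[0,0,0],"delta_rot":[0,0,0],"fingers":-1}]'

```text
time_s: 21.6
tcp_pos: [0.52, -0.2555, 0.067]
eef_rot: [-179.9, -0.0, -92.5]
contact_force: [0.3, 0.3, -0.5]
gripper_width: 0.0175
gripper_force: 25.0
```

Call:
play_rows --rows '[{"slide":[0,0.008,0.02],"delta_rot":[0,0,0],"fingers":-1},{"slide":[0,0,0],"delta_rot":[0,0,0],"fingers":-1},{"slide":[0,0,0],"delta_rot":[0,0,0],"fingers":-0.3},{"slide":[0,0,0],"delta_rot":[0,0,0],"fingers":-0.1},{"slide":[0,0,0],"delta_rot":[0,0,0],"fingers":0},{"slide":[0,0,0],"delta_rot":[0,0,0],"fingers":0}]'

```text
time_s: 22.35
tcp_pos: [0.5181, -0.2554, 0.0631]
eef_rot: [-180.0, -0.0, -92.5]
contact_force: [0.1, -0.4, 0.2]
gripper_width: 0.0431
gripper_force: 0.0
```

Call:
play_rows --rows '[{"slide":[0,0,-0.1],"delta_rot":[0,0,0],"fingers":0},{"slide":[0,0,-0.3],"delta_rot":[0,0,0],"fingers":0},{"slide":[0,0,-0.4],"delta_rot":[0,0,0],"fingers":0},{"slide":[-0.3,0.2,0],"delta_rot":[0,0,0],"fingers":0},{"slide":[-0.3,0.2,0],"delta_rot":[0,0,0],"fingers":0},{"slide":[0,0,0],"delta_rot":[0,0,0],"fingers":0}]'

```text
time_s: 23.1
tcp_pos: [0.4607, -0.1609, 0.1848]
eef_rot: [-179.9, 0.0, -92.3]
contact_force: [0.5, -1.3, 0.5]
gripper_width: 0.044
gripper_force: 0.0
```

```bash
python3 - <<'E'
from h import *
s=r.get_state();print(s['tcp_pos'],s['time_s'])
w=wrist();d=r.capture('side')
b=cv2.resize(d['image'][140:290,200:330],None,fx=2.5,fy=2.5,interpolation=2)
o=np.zeros((384,800,3),np.uint8);o[:,:460]=w['image'][:,:460];o[:375,470:470+325]=b
cv2.imwrite('pics/f.png',o)
E
```

```text
[ 0.46065572 -0.16089364  0.18483266] 23.1
```

View pics/f.png

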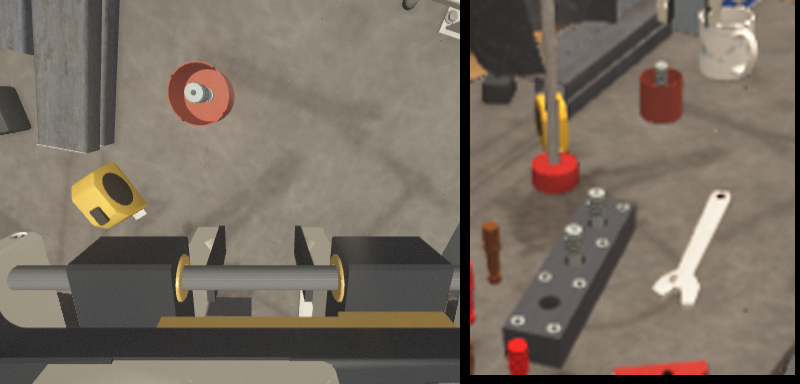

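The pin stands upright in the tin, its head at (194,93) in the wrist view. The other two pins are still in the bar, the left hole is empty, and the gripper is clear. Handing the job in.

```bash
python3 -c "
from plant import r
print(r.close_job())"
```

```text
the job is handed in; nothing more can be done
None
```

The left pin was the loose one: I rocked it about 5 mm each way, drew it out and stood it foot down in the upright tin, left the other two in the bar, and handed the job in at about 23 s; the verdict wasn't shown.

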